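Set the tacking jig's hold-down to a thickness gauge and put the gauge away

ROBOT

A 6-joint arm with a two-finger parallel gripper is mounted at the origin on the work surface. World frame = base frame: x ahead of the robot, y to its left, z up, the work surface at z = 0. Lengths are in mm, angles in rad, forces in N, time in s.
With the tool pointing down it reaches from about 250 to 725 mm from the base axis. Payload 9.7 kg.
Tool frame: the origin (TCP) lies on the centre line of the jaws, within the pads' length; the fingertips stand 8 mm ahead of it and the grasp point (between the pads) lies 11 mm behind it; z points along the fingers, y is the line along which they close (so a half turn about z gives the same grasp; the last joint's range is limited). The gripper opens to 85 mm and grips with 20 to 120 N. Pads are 22 mm wide; open, the fingers measure 114 mm over their backs; the gripper's body (76 mm by 85 mm) begins 54 mm behind the grasp point. The pads swing forward as they close: fully open they stand 13 mm farther back than shut.
Start: joints at [-1.244, 0.087, 0.176, 1.66, 0, 1.571], TCP at [176.555, -520.889, 239.284] pointing down, gripper open.
Joint ranges: [-3.13, 3.13], [-0.85, 1.81], [-1.15, 1.24], [-2.2, 2.28], [-1.44, 1.52], [-3.14, 3.14]. Speed limits (rad/s): [2.22, 2.22, 2.57, 3.14, 3.14, 3.14].

INTERFACE

Orientations are given as a unit quaternion [x, y, z, w].
In Python, from plant import env gives the robot as it stands.
- The arm moves only by the tool drive_tool, never from a script. Its argument "increments" is text: rows parted by semicolons, each of 4 numbers parted by spaces: the shift along the tool's x, y, z in m, then the turn about the tool's z in rad. In form: dx dy dz twist; .... A call has 1 to 20 rows; each row shifts and turns the commanded pose from where the row before left it, along the tool's axes as they then stand; what a row does not reach is not made up. A row lasts 1/8 s, in which the tool goes at most 62.5 mm and 10.7 degrees, less where a joint would pass 70% of its speed; a pose out of reach is approached as far as the arm can. A call with a gripper value outside its range is refused whole. "fingers" is the closure, from 0 (fully open) to 1 (shut), set as the call begins (left out, the last holds). The fingers move at their own pace and stop on an object; "newtons" is the grip in N (left out, the last holds). Time passes only in rows, so rows that do not move let the fingers close. It gives the time, the measured TCP pose, the force, the opening and the grip force at its end, in the units of the state.
- env.get_obs(): the state, without advancing time (a new reading comes with each control period).
- env.camera(name): name is "side" or "top"; returns a dict with "img" (400x640x3 uint8, red, green, blue), "camera_matrix" (3x3 intrinsics, pixels), "xyz" and "orientation" of the camera in the world. Camera axes: x right, y up, looking along -z (the intrinsics and any distortion apply to the point x, -y, -z); pixel columns grow to the right and rows downward; lengths in mm; the calibration is good to about 2 mm. A picture is of the moment at which its call begins. There is no depth.
- env.close_job(): hands the job in; it is judged then, once.
The state is a dict: "time_s": time; "joint_pos": joint angles; "joint_vel": joint speeds; "joint_torque": joint torques, N m; "position": TCP position; "eef_rot": TCP orientation; "wrist_force": force on the tool from outside, world axes, zero at the start; "moment": the same for the moment, N m; "gripper_width": finger opening in mm; "finger_force": force on a finger pad.
Only numpy, scipy, OpenCV 4.12 (cv2) and the standard library are available. Lean on these libraries where they do the work, as an engineer would, in place of code of your own. Each camera call takes 0.05 s, during which the arm holds its last target. There are 200 camera calls.

TASK

Set the tacking jig's hold-down: lay the blade of the loose thickness gauge flat under the jig's foot and let go of it, then turn the square-headed screw clockwise until the foot just bears on the blade, so that it drags but the foot's spring is hardly pressed in (less than 2 mm). Then let go of the screw, pull the gauge out without changing the setting, and lay it flat in the empty cell of the gauge tray; leave everything else where it is.

Things in the scene. Friction and masses are not known exactly. Their poses are not given: they have to be found in the camera images.
- jig: Tacking jig fixed to the table: dark steel plate 100 wide (y), 10 thick, from x = -130 to +60 mm, spanned by a grey bridge: legs with inner faces at y = -29 and +29, 24 long in x; beam 32 long, 90 wide, 40 to 52 mm above the table. Origin on the table below the screw's axis; z up. The gauge slides in along +x from the plate's long -x end; a handle at x = -80 puts its blade's tip at +20.
- screw_head (a point): Centre of the steel screw's square head, 24 x 24 mm, 59 to 91 mm above the table, over the bridge; x and y are square to its flats and turn with it. Captive: it turns but does not rise or fall. Clockwise from above lowers the foot 12 mm a turn (1.91 mm per rad), with travel to spare. Friction about 0.1 N m; it stays where left. At the start the gap is 9.5 to 13 mm.
- foot: Hold-down foot under the bridge: steel disc 18 across, 7 mm thick. Origin: centre of its underside (height over the jig's plate = the gap). Sprung: once it bears on the blade it stops falling, and further turning presses its spring in instead (1 N at first touch, then 2.5 N per mm, 4 mm at most); with the gauge out it springs back down by that much.
- gauge: Loose thickness gauge, about 0.2 kg, steel: upright handle block 40 long (x), 14 wide (y), 48 mm tall, and a flat blade 6 thick, 24 wide, level with the handle's underside, running in +x to 100 mm from the handle's centre. Origin: handle's centre, half-way up, 24 mm above the underside. It starts flat on the table, handle upright.
- gauge_mid (a point): Middle of the loose gauge's full length (120 mm), on its underside: 40 mm from the handle's centre towards the blade's tip, 24 mm lower.
- tray: Aluminium gauge tray fixed to the table, 150 (x) by 154 mm (y), floor 3 mm thick; three cells side by side along y, 50 mm apart, each 142 (x) by 46 (y); walls 4 mm above the floor. Origin: centre of its underside. Two cells hold other gauges, one is empty (it varies). About 35 mm is free between handles in neighbouring cells: open the fingers only a little there.
- cell0 (a point): Centre of the floor of the tray's cell on its -y side; x along the cell.
- cell1 (a point): Centre of the floor of the tray's middle cell; x along the cell.
- cell2 (a point): Centre of the floor of the tray's cell on its +y side; x along the cell.
- thin_gauge: Another gauge, in a cell of the tray, to be left alone: the same handle block, a blade 4 mm thick, 16 mm wide, to 85 mm from the handle's centre. Origin: the handle's centre, half-way up, 24 mm above its underside, about 40 mm from the cell's centre.
- thick_gauge: Another gauge, in a cell of the tray, to be left alone: the same handle block, a blade 10 mm thick, 30 mm wide, to 95 mm from the handle's centre. Origin: the handle's centre, half-way up, 24 mm above its underside, about 40 mm from the cell's centre.
- hammer: Bystander: hammer, lying beyond the work. Origin on its underside, part-way along it.
- clamp: Bystander: G-clamp about 120 x 80 mm, 16 mm thick, lying flat beyond the work.
- magnet: Bystander: L-shaped welding magnet, 70 x 70 mm, 22 mm tall, between the robot and the jig.
- nozzle: Bystander: copper nozzle standing upright, 24 mm across, 60 mm tall; origin at its foot.
- paste: Bystander: round tin 60 mm across, 50 mm tall; origin at its foot.
- nut: Bystander: steel collar 30 mm across, 14 mm tall; origin at its underside.
- wrench: Bystander: wrench, lying near the jig. Origin on its underside, part-way along it.
- screw: The adjusting screw with its square head, as one part (see screw_head). Origin: at the jig's origin, on the table below the screw's axis.
There are look-alikes about, which are no part of the job. There is more than one size of the jig; the job needs the largest.

How it is judged (in metres and radians):
On the way, in this order (a step that is already met when the one before it is completed fails the run):
1. the gauge's blade lies flat under the foot, let go of, the foot not yet touching it (x of foot in the frame of gauge between 0.035 and 0.097 m and y of foot in the frame of gauge between -0.011 and 0.011 m and angle between gauge's own z axis and vertical below 0.08 rad and z of gauge in the frame of jig between 0.03 and 0.037 m and contact force between each of the fingers, foot and gauge below 0.05 N), for 0.2 s.
2. the foot, screwed down, bears lightly on the blade with screw and gauge let go of (x of foot in the frame of gauge between 0.035 and 0.097 m and y of foot in the frame of gauge between -0.011 and 0.011 m and angle between gauge's own z axis and vertical below 0.08 rad and z of gauge in the frame of jig between 0.03 and 0.037 m and contact force between the fingers and gauge below 0.05 N and contact force between the fingers and screw below 0.05 N and contact force between foot and gauge between 0.3 and 6.5 N), for 0.3 s.
At the end, for the whole second after the job is handed in: The foot, free again, is 3.8 to 6.3 mm above the jig's plate (spring was pressed in by about 2 mm at most); the loose gauge lies flat and at rest on the floor of the tray's empty cell, its middle within 20 mm of the cell's centre, its length along the cell, either way round (z of foot in the frame of jig between 0.0138 and 0.0163 m and (horizontal distance between gauge_mid and cell0 below 0.02 m or horizontal distance between gauge_mid and cell1 below 0.02 m or horizontal distance between gauge_mid and cell2 below 0.02 m) and angle between gauge's own z axis and vertical below 0.03 rad and z of gauge in the frame of tray between 0.0255 and 0.0285 m and angle between the x axis of gauge and the x axis of tray, either way round below 0.25 rad and linear speed of gauge below 0.02 m/s); the robot touches nothing.
It fails at once if a gauge in the tray is moved by more than 20 mm (distance of any of thin_gauge, thick_gauge from where it was at the start of the episode above 0.02 m).
It fails at once if another thing on the table is moved by more than 20 mm (distance of any of hammer, clamp, magnet, nozzle, paste, nut, wrench from where it was at the start of the episode above 0.02 m).
It also fails if it takes over 72 s, if anything falls off the work surface, if the arm or the gripper's body presses on something with over 40 N, if the wrist force passes 120 N, or if a joint passes its speed limit or range.

## Working session

There is one attempt and no reset: what is moved stays moved. The work goes in short steps, Python scripts to look and compute and a tool call to move; the robot and the scene stay as the last step left them, time stands still between calls to the robot, and variables do not carry over. Pictures are saved under pics/ and viewed, at most 10 in all, crops included, and the job is handed in when it is done.

Besides the shell and the picture viewer there is one more tool, called after "Call:" by a JSON object that holds its "name" and its "arguments", one argument or row to a line. drive_tool: Moves the arm, as the interface text tells. Its arguments: {"type":"object","properties":{"increments":{"type":"string"},"fingers":{"type":"number"},"newtons":{"type":"number"}},"required":["increments"]}

```bash
ls; mkdir -p pics; python3 - <<'E'
from plant import env
import cv2,numpy as np
o=env.get_obs()
print({k:np.round(v,3).tolist() for k,v in o.items()})
for n in("top","side"):
    c=env.camera(n); cv2.imwrite(f"pics/{n}0.png",c["img"][:,:,::-1])
    print(n,c["camera_matrix"],c["xyz"],c["orientation"],c.keys())
E
```

```text
pics
{'time_s': 0.0, 'joint_pos': [-1.244, 0.087, 0.175, 1.66, -0.0, 1.571], 'joint_vel': [-0.002, 0.0, -0.0, -0.001, -0.001, -0.002], 'joint_torque': [-0.002, -52.04, 46.48, 0.017, -0.0, -0.0], 'position': [176.489, -520.677, 238.601], 'eef_rot': [0.987, 0.163, -0.0, -0.001], 'wrist_force': [0.519, -0.133, -0.366], 'moment': [-0.012, -0.006, -0.011], 'finger_force': 0.0, 'gripper_width': 85.487}
top [[495.78888531   0.         316.0552276 ]
 [  0.         495.78888531 196.28274076]
 [  0.           0.           1.        ]] [ 242.80119736  120.32593213 1685.32149312] [-0.06607823  0.07380311  0.7130609  -0.69406838] dict_keys(['img', 'camera_matrix', 'xyz', 'orientation'])
side [[512.46139317   0.         317.83447736]
 [  0.         512.46139317 197.87943193]
 [  0.           0.           1.        ]] [ 275.82123636 -970.1628022   801.37871346] [ 0.46881981 -0.06959529 -0.10574254  0.87417561] dict_keys(['img', 'camera_matrix', 'xyz', 'orientation'])
```

View pics/top0.png

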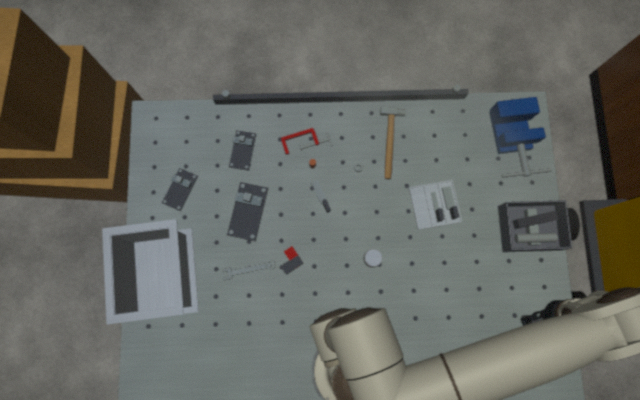

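View pics/side0.png

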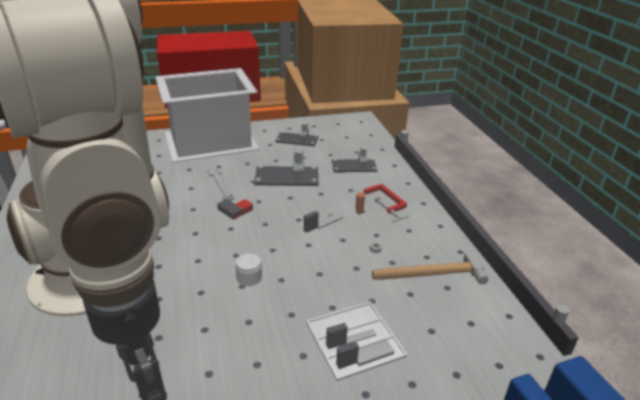

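The top view shows three jigs, at (248,211) largest, (180,188) and (243,149). The only loose gauge is at (325,205), and the tray at (437,204) has its left cell empty. The wrench is at (250,270) and the magnet at (291,261). I choose the jig at (248,211) and will check it in a close crop.

```bash
cat > h.py <<'E'
from plant import env
import cv2,numpy as np
from scipy.spatial.transform import Rotation as R
def cast(c,uv,z):
    uv=np.atleast_2d(uv).astype(float);K=c["camera_matrix"]
    d=np.c_[(uv[:,0]-K[0,2])/K[0,0],-(uv[:,1]-K[1,2])/K[1,1],-np.ones(len(uv))]
    d=R.from_quat(c["orientation"]).apply(d);p=np.array(c["xyz"])
    return p+d*((z-p[2])/d[:,2])[:,None]
def proj(c,P):
    P=np.atleast_2d(P).astype(float);K=c["camera_matrix"]
    q=R.from_quat(c["orientation"]).inv().apply(P-np.array(c["xyz"]))
    return np.c_[K[0,2]+K[0,0]*q[:,0]/-q[:,2],K[1,2]-K[1,1]*q[:,1]/-q[:,2]]
def crop(c,x,y,w,h,s):
    return cv2.resize(c["img"][y:y+h,x:x+w,::-1],None,fx=s,fy=s,interpolation=cv2.INTER_CUBIC)
E
python3 - <<'E'
from h import *
t=env.camera("top");s=env.camera("side")
print(cast(t,[[248,211],[325,205],[437,204],[360,370]],0).round())
a=crop(t,215,170,65,80,4.6);b=crop(t,305,180,40,80,4.6);d=crop(t,400,170,66,80,4.6)
top=np.hstack([a,b,d])[:,:786]
e=crop(s,245,145,85,55,4);f=crop(s,295,200,55,40,4);g=crop(s,300,295,112,55*112//112+28,2.2)
H=220
bot=np.hstack([cv2.resize(i,(int(i.shape[1]*H/i.shape[0]),H)) for i in (e,f)])
bot=bot[:,:786]; bot=cv2.copyMakeBorder(bot,0,0,0,max(0,top.shape[1]-bot.shape[1]),cv2.BORDER_CONSTANT)
im=np.vstack([top,bot]);print(im.shape);cv2.imwrite("pics/m1.png",im)
E
```

```text
[[ 535.  333.    0.]
 [ 549.   67.    0.]
 [ 543. -321.    0.]
 [   3.  -29.    0.]]
(588, 786, 3)
```

View pics/m1.png

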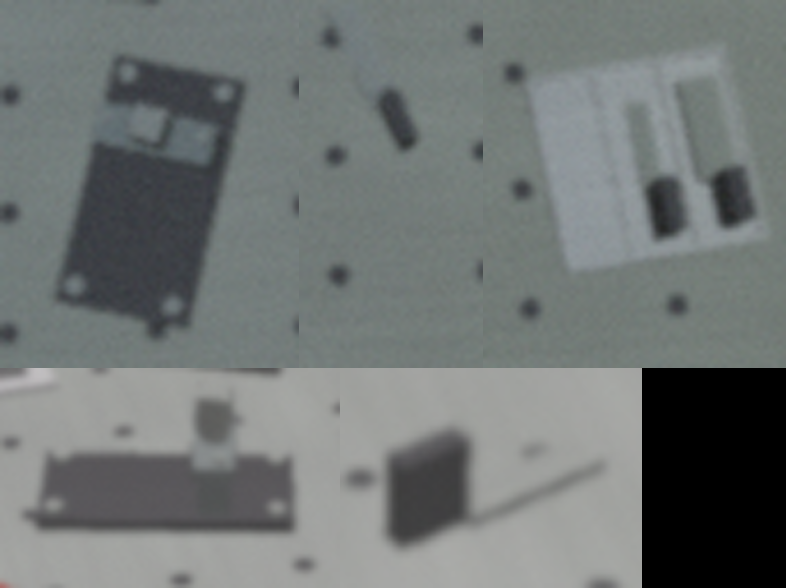

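The crops confirm the choice: the largest jig has its long end towards the bottom, pixel about (238,238), and its head at (247,197). The loose gauge has its handle at (326,206) with its blade pointing up-left. In the tray the -x-side handles are in the two right cells, so the left (+y) cell is empty.

```bash
cat >> h.py <<'E'
def tri(c1,u1,c2,u2):
    a,b=[np.array(c["xyz"]) for c in(c1,c2)]
    d=[cast(c,u,0)[0]-p for c,u,p in((c1,u1,a),(c2,u2,b))]
    A=np.c_[d[0],-d[1]];k=np.linalg.lstsq(A,b-a,rcond=None)[0]
    p,q=a+k[0]*d[0],b+k[1]*d[1];return (p+q)/2,np.linalg.norm(p-q)
def dark(c,x,y,w,h,th=110):
    g=c["img"][y:y+h,x:x+w].max(2).astype(float)
    g=cv2.resize(g,None,fx=4,fy=4,interpolation=cv2.INTER_CUBIC)
    m=(g<th).astype(np.uint8);n,l,st,ce=cv2.connectedComponentsWithStats(m)
    i=1+np.argmax(st[1:,4]);pts=np.argwhere(l==i)[:,::-1]
    P=(pts+.5)/4-.5+[x,y];return P
E
python3 - <<'E'
from h import *
t=env.camera("top");s=env.camera("side")
print("bg",t["img"][220,340],s["img"][235,340],"handle",t["img"][206,326],s["img"][222,310])
for th in(85,100):
    a=dark(t,312,192,25,28,th);b=dark(s,298,205,25,30,th)
    ca,cb=a.mean(0),b.mean(0);print(th,ca,cb,len(a)/16,len(b)/16,tri(t,ca,s,cb))
    r=cv2.minAreaRect(a.astype(np.float32));print(r)
tip=cast(s,[342.8,217.3],3)[0];print("tip",tip)
# plate
p=np.array([[117,57],[245,83],[57,298],[188,326]])/4.6+[215,170]-.4
P=cast(t,p,10);print("plate",P.round(1))
xa=(P[0]+P[1]-P[2]-P[3])/2;print(np.linalg.norm(xa),np.degrees(np.arctan2(xa[1],xa[0])));ya=P[0]-P[1];print(np.linalg.norm(ya),np.degrees(np.arctan2(-ya[0],ya[1])),"ctr",P.mean(0))
# tray
p=np.array([[527,78],[722,43],[769,238],[572,272]],float);p[:,0]-=483
p=p/4.6+[400,170]-.4
P=cast(t,p,7);print("tray",P.round(1))
xa=(P[0]+P[1]-P[2]-P[3])/2;print(np.linalg.norm(xa),np.degrees(np.arctan2(xa[1],xa[0])));ya=(P[0]-P[1]+P[3]-P[2])/2;print(np.linalg.norm(ya),np.degrees(np.arctan2(-ya[0],ya[1])),"ctr",P.mean(0))
# head
uh=np.array([149,127])/4.6+[215,170]-.4
print("head top",cast(t,uh,91))
us=np.array([214,420-368])/4+[245,145]-.4
print("head tri", tri(t,uh,s,us))
E
```

```text
bg [120 126 125] [164 166 163] handle [58 61 65] [64 64 65]
85 [325.85361272 205.63511561] [310.51861339 222.13464822] 54.0625 183.0 (array([542.64832497,  64.92357038,  20.82156156]), np.float64(1.3412353787102538))
((325.8577880859375, 205.66810607910156), (12.933685302734375, 4.661378860473633), 66.80140686035156)
100 [325.85346684 205.51905685] [310.53313168 221.63787282] 72.5625 222.125 (array([542.72216808,  64.96888207,  22.37399098]), np.float64(1.4357488941460528))
((326.0, 205.50001525878906), (13.975423812866211, 5.925580024719238), 63.43495178222656)
tip [637.68011266  90.72307284   3.        ]
plate [[636.2 358.9  10. ]
 [613.7 262.9  10. ]
 [455.1 402.6  10. ]
 [431.9 306.3  10. ]]
186.6306691841534 -13.504874890744462
98.67038515134593 -13.20329405313407 ctr [534.24011929 332.69709234  10.        ]
tray [[ 605.5 -227.     7. ]
 [ 628.8 -376.7    7. ]
 [ 478.9 -399.6    7. ]
 [ 457.4 -250.9    7. ]]
150.8027898564697 8.919353964580159
150.8747526647285 8.53951787708859 ctr [ 542.63175117 -313.51413157    7.        ]
head top [[565.48163069 324.53295481  91.        ]]
head tri (array([569.40872265, 327.95056096,  65.23780968]), np.float64(2.540350109696895))
```

```bash
cat >> h.py <<'E'
def rel(x,y,z,hd):
    """remaining move to target (mm, heading deg of tool x) in tool axes"""
    o=env.get_obs();X=R.from_quat(o["eef_rot"]).as_matrix();h=np.degrees(np.arctan2(X[1,0],X[0,0]))
    d=X.T@(np.array([x,y,z])-o["position"])
    tw=-np.radians((hd-h+180)%360-180)
    print("t",round(o["time_s"],2),"pos",np.round(o["position"],1),"hd",round(h,2),"j6",np.round(o["joint_pos"],2),"F",np.round(o["wrist_force"],2),"M",np.round(o["moment"],3),"w",round(o["gripper_width"],1))
    print("dxyz m",np.round(d/1000,4),"twist",round(tw,3))
E
```

Call:
{"name": "drive_tool", "arguments": {
  "increments": "0.04 -0.033 0 0;0.04 -0.033 0 0;0.04 -0.033 0 0;0.04 -0.033 0 0;0.04 -0.033 0 0;0.04 -0.033 0 0"
}}

```text
time_s: 1.05
position: [340.9, -254.8, 239.4]
eef_rot: [0.987, 0.163, 0.0, 0.0]
wrist_force: [-0.1, -1.2, 0.2]
gripper_width: 85.4
finger_force: 0.0
```

```bash
python3 -c "
from h import *
rel(542.7,65,150,15.2)"
```

```text
t 1.05 pos [ 340.9 -254.8  239.4] hd 18.71 j6 [-0.64 -0.21 -0.1   1.67  0.    2.17] F [-0.11 -1.22  0.24] M [-0.014 -0.016 -0.015] w 85.4
dxyz m [ 0.2937 -0.2382  0.0894] twist 0.061
```

Call:
{"name": "drive_tool", "arguments": {
  "increments": "0 0 0 -0.1812;0 0 0 -0.1812;0 0 0 -0.1812;0 0 0 -0.1812;0 0 0 -0.1812;0 0 0 -0.1812;0 0 0 -0.1812;0 0 0 -0.1812;0 0 0 -0.1812;0 0 0 -0.1812;0 0 0 -0.1812;0 0 0 -0.1812;0 0 0 -0.1812;0 0 0 -0.1812;0 0 0 -0.1812;0 0 0 -0.1812;0 0 0 -0.1812;0 0 0 0",
  "fingers": 0.3
}}

```text
time_s: 3.3
position: [340.3, -256.3, 239.3]
eef_rot: [-0.132, 0.991, -0.0, 0.0]
wrist_force: [1.3, -0.5, -0.1]
gripper_width: 59.5
finger_force: 0.0
```

```bash
python3 -c "
from h import *
rel(542.7,65,150,195.2)"
```

```text
t 3.3 pos [ 340.3 -256.3  239.3] hd -164.85 j6 [-0.65 -0.21 -0.1   1.67 -0.   -0.91] F [ 1.29 -0.49 -0.1 ] M [-0.067  0.    -0.027] w 59.5
dxyz m [-0.2794  0.2573  0.0893] twist -0.001
```

Call:
{"name": "drive_tool", "arguments": {
  "increments": "-0.035 0.0322 0 0;-0.035 0.0322 0 0;-0.035 0.0322 0.01 0;-0.035 0.0322 0.01 0;-0.035 0.0322 0.01 0;-0.035 0.0322 0.02 0;-0.035 0.0322 0.02 0;-0.0344 0.0321 0.02 0;0 0 0 0;0 0 0 0"
}}

```text
time_s: 4.55
position: [542.1, 65.3, 149.4]
eef_rot: [-0.131, 0.991, -0.0, -0.0]
wrist_force: [0.1, -1.4, -0.4]
gripper_width: 59.7
finger_force: 0.0
```

```bash
python3 - <<'E'
from h import *
rel(542.7,65,24,195.2)
t=env.camera("top");s=env.camera("side")
cv2.imwrite("pics/g1.png",np.hstack([crop(t,290,160,70,80,5),crop(s,270,150,80,110,3.64)[:400]]))
E
```

```text
t 4.55 pos [542.1  65.3 149.4] hd -164.91 j6 [ 0.12  0.06 -0.02  1.49 -0.   -0.14] F [ 0.1  -1.37 -0.39] M [-0.008 -0.006  0.078] w 59.7
dxyz m [-0.0006 -0.0005  0.1254] twist -0.002
```

View pics/g1.png

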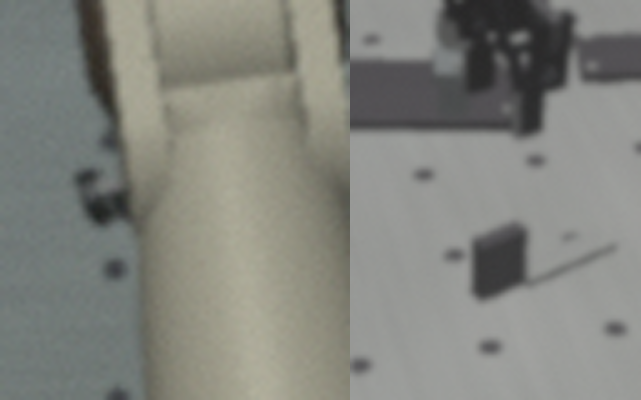

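The side crop shows the gauge undisturbed, handle at about (500,262) in the crop, with the open fingers above it. I descend and grip.

Call:
{"name": "drive_tool", "arguments": {
  "increments": "0 0 0.04 0;0 0 0.04 0;0 0 0.03 0;0 0 0.014 0;0 0 0 0"
}}

```text
time_s: 5.28
position: [542.1, 64.9, 25.5]
eef_rot: [-0.132, 0.991, -0.0, -0.0]
wrist_force: [0.4, 0.2, 1.0]
gripper_width: 60.1
finger_force: 0.0
```

Call:
{"name": "drive_tool", "arguments": {
  "increments": "0 0 0 0;0 0 0 0;0 0 0 0;0 0 0 0;0 0 0 0;0 0 0 0",
  "fingers": 1,
  "newtons": 100
}}

```text
time_s: 6.02
position: [543.1, 65.5, 26.6]
eef_rot: [-0.132, 0.991, -0.0, 0.001]
wrist_force: [0.7, -0.7, 6.6]
gripper_width: 12.3
finger_force: 98.1
```

```bash
python3 - <<'E'
from h import *
rel(542.7,65,100,195.2)
s=env.camera("side")
cv2.imwrite("pics/g2.png",crop(s,270,150,100,90,5))
E
```

```text
t 6.03 pos [543.1  65.5  26.6] hd -164.78 j6 [ 0.12  0.1  -0.22  1.25 -0.   -0.15] F [ 0.69 -0.69  6.56] M [-0.093  0.094 -0.035] w 12.3
dxyz m [ 0.0004 -0.0004 -0.0734] twist 0.0
```

View pics/g2.png

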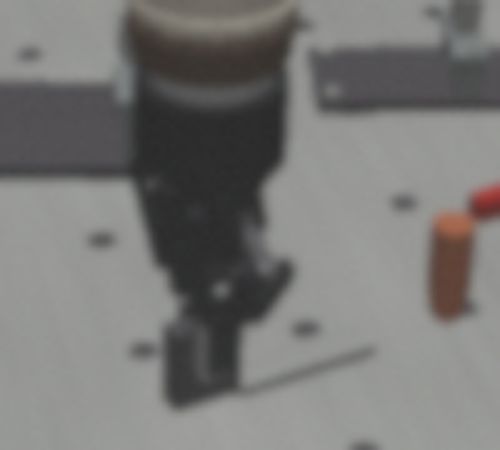

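Call:
{"name": "drive_tool", "arguments": {
  "increments": "0 0 -0.02 0;0 0 -0.035 0;0 0 -0.04 0;0 0 0 0.12;0 0 0 0.12;0 0 0 0.12;0 0 0 0.138;0 0 0 0;0 0 0 0"
}}

```text
time_s: 7.2
position: [542.3, 65.5, 120.3]
eef_rot: [0.114, 0.993, 0.0, -0.0]
wrist_force: [-0.1, 0.4, -2.0]
gripper_width: 12.3
finger_force: 97.4
```

```bash
python3 - <<'E'
from h import *
rel(412.6,361.6,120,166.65)
c=env.camera("top");print(cast(c,[[224,271],[250,268],[275,264]],5).round())
E
```

```text
t 7.2 pos [542.3  65.5 120.3] hd 166.85 j6 [ 0.12  0.07 -0.08  1.43  0.    0.35] F [-0.11  0.39 -1.98] M [-0.051  0.058 -0.02 ] w 12.3
dxyz m [0.1936 0.2588 0.0003] twist 0.004
[[333. 413.   5.]
 [340. 326.   5.]
 [351. 242.   5.]]
```

Call:
{"name": "drive_tool", "arguments": {
  "increments": "0.0242 0.0324 0 0;0.0242 0.0324 0 0;0.0242 0.0324 0 0;0.0242 0.0324 0 0;0.0242 0.0324 0 0;0.0242 0.0324 0 0;0.0242 0.0324 0 0;0.0242 0.0323 0 0.004;0 0 0.025 0;0 0 0.02 0;0 0 0 0;0 0 0 0"
}}

```text
time_s: 8.75
position: [413.9, 362.4, 76.2]
eef_rot: [0.118, 0.993, 0.0, 0.0]
wrist_force: [0.3, 0.0, -0.5]
gripper_width: 12.5
finger_force: 97.9
```

```bash
python3 - <<'E'
from h import *
rel(412.6,361.6,38,166.65)
t=env.camera("top");s=env.camera("side")
a=crop(t,200,160,90,100,4);b=crop(s,230,130,110,100,4)
cv2.imwrite("pics/j1.png",np.hstack([a,b]))
print(proj(t,[[568.3,324.6,91],[412.6,361.6,50]]),proj(s,[[568.3,324.6,52]]))
E
```

```text
t 8.75 pos [413.9 362.4  76.2] hd 166.49 j6 [ 0.72  0.09 -0.14  1.34  0.    0.95] F [ 0.32  0.04 -0.5 ] M [0.033 0.    0.02 ] w 12.5
dxyz m [ 0.0011 -0.0011  0.0382] twist -0.003
[[246.97045962 196.36578407]
 [237.33979716 245.42403994]] [[298.39598097 162.00529371]]
```

View pics/j1.png

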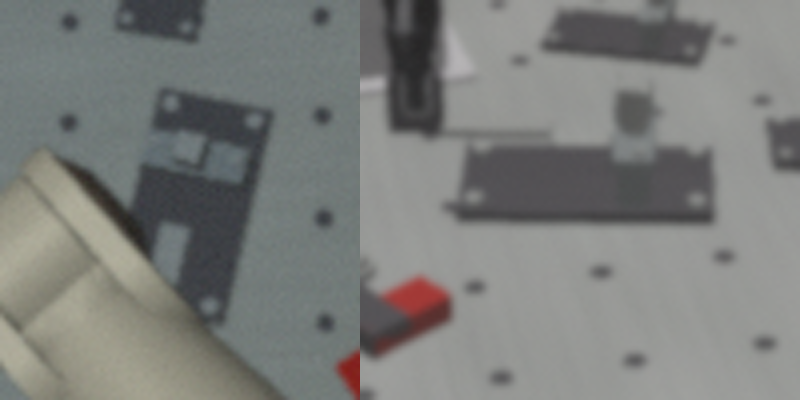

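Top crop: the blade reaches over the plate with its tip at about (174,226) in the crop, and the head is at (190,150). The side crop shows the blade level. Next I compute the tip and head in the jig frame.

```bash
cat >> h.py <<'E'
J0=np.array([568.3,324.6]);JA=np.radians(-13.35)
def tojig(P):
    d=np.atleast_2d(P)[:,:2]-J0;c,s=np.cos(JA),np.sin(JA);return np.c_[d@[c,s],d@[-s,c]]
E
python3 - <<'E'
from h import *
t=env.camera("top")
g=t["img"][160:260,200:290].astype(float)
g=cv2.resize(g,None,fx=4,fy=4,interpolation=cv2.INTER_CUBIC).max(2)
# blade: bright between plate dark
m=(g>92).astype(np.uint8); m[:205]=0; m[275:]=0
n,l,st,ce=cv2.connectedComponentsWithStats(m)
for i in range(1,n):
    if 150<st[i,4]<4000: print(st[i],ce[i])
i=l[240,172];P=np.argwhere(l==i)[:,::-1]
r=cv2.minAreaRect(P.astype(np.float32));print("blade",r)
rows=[(y,np.where(l[y]==i)[0].mean(),np.ptp(np.where(l[y]==i)[0])) for y in range(225,262,4)]
for y,x,w in rows: print(y,round(x,1),w,tojig(cast(t,[(x+.5)/4-.5+200,(y+.5)/4-.5+160],55)).round(1))
print("head rows");
h=g[125:175,165:215]
for y in range(0,50,3): print(h[y,::3].astype(int))
E
```

```text
blade ((94.0, 239.5), (69.0, 188.0), 90.0)
225 77.6 183 [[-77.3  81.7]]
229 83.0 188 [[-79.6  76.5]]
233 83.8 188 [[-82.8  75.1]]
237 84.4 187 [[-85.9  73.8]]
241 85.3 186 [[-89.   72.2]]
245 87.2 186 [[-92.   69.9]]
249 87.5 185 [[-95.2  68.8]]
253 88.5 184 [[-98.2  67.2]]
257 88.7 182 [[-101.5   66.3]]
261 90.5 181 [[-104.4   64. ]]
head rows
[68 67 65 66 70 71 69 65 65 68 68 66 63 64 68 71 69]
[77 77 75 74 77 80 80 78 75 72 70 68 67 67 68 71 71]
[ 94  94  91  88  90  98 103 100  92  85  80  78  79  76  72  71  71]
[110 109 104 100 105 115 121 117 108 103 101  98  94  89  80  71  68]
[111 110 110 111 114 120 122 119 118 117 117 115 111 100  84  72  67]
[108 110 113 116 119 122 121 119 120 119 121 121 114  98  83  77  78]
[106 109 112 115 122 123 121 120 120 120 122 121 111  91  80  85  92]
[108 109 111 114 123 125 124 124 122 123 124 118 107  85  78  91 101]
[112 109 110 116 121 125 125 123 123 125 122 113  99  80  77  91 106]
[114 111 109 113 118 123 125 123 123 123 119 108  93  76  77  94 107]
[112 109 106 108 110 116 120 121 121 121 116 102  85  75  82  98 108]
[108 106 103  99  98 103 108 111 114 117 111  95  77  77  89 102 108]
[108 109 103  91  87  84  86  92  98 108 105  89  76  82  96 106 106]
[105 108 104  95  91  84  83  86  85  87  83  75  71  83  99 106 109]
[ 88  95 101 100  96  92  91  90  86  82  76  72  76  89 100 105 110]
[ 69  78  90  94  90  90  93  94  94  91  86  84  89  96 102 104 108]
[ 69  70  72  74  73  72  76  83  88  88  88  89  91  95 101 104 106]
```

```bash
python3 - <<'E'
from h import *
t=env.camera("top")
p=np.array([[161,225],[188,229],[152,275],[179,280]])
print(tojig(cast(t,(p+.5)/4-.5+[200,160],55)).round(1))
print(tojig(cast(t,(np.array([[182,133],[203,138],[196,162],[176,155]])+.5)/4-.5+[200,160],91)).round(1))
g=cv2.resize(t["img"][160:260,200:290],None,fx=4,fy=4,interpolation=cv2.INTER_CUBIC).max(2)
for y in (235,250,265): print(y,g[y,138:200:3])
print(tojig([413.9,362.4]))
E
```

```text
[[ -63.1   14. ]
 [ -61.8   -8.7]
 [-105.3   11.5]
 [-104.8  -11.3]]
[[ 10.1   8.6]
 [  9.6  -9.2]
 [-11.1  -8.2]
 [ -8.8   9.2]]
235 [ 42  44  49  58  67  73  90 108 119 121 124 125 125 126 126 119 106  91
  75  66  67]
250 [104  76  55  51  68  91 107 117 123 125 126 124 121 122 117 104  86  69
  68  69  67]
265 [165 162 157 142 123 111 112 119 122 124 125 124 118 114 100  82  70  69
  68  68  68]
[[-158.95574271    1.12776736]]
```

Call:
{"name": "drive_tool", "arguments": {
  "increments": "0 -0.002 0.02 0;0 0 0.013 0;0 0 0.004 0;0 0 0 0;0 0 0 0;0 0 0 0"
}}

```text
time_s: 9.7
position: [413.3, 360.5, 38.8]
eef_rot: [0.118, 0.993, 0.0, 0.0]
wrist_force: [-0.1, -0.7, -1.4]
gripper_width: 12.1
finger_force: 97.9
```

```bash
python3 - <<'E'
from h import *
rel(412.6,361.6,38.3,166.65)
E
```

```text
t 9.7 pos [413.3 360.5  38.8] hd 166.46 j6 [ 0.72  0.1  -0.2   1.27  0.    0.95] F [-0.14 -0.75 -1.44] M [ 0.042  0.032 -0.014] w 12.1
dxyz m [0.001  0.0009 0.0005] twist -0.003
```

Call:
{"name": "drive_tool", "arguments": {
  "increments": "-0.012 0 0 0;-0.012 0 0 0;-0.012 0 0 0;-0.012 0 0 0;-0.012 0 0 0;-0.012 0 0 0;-0.01 0 0 0;0 0 0 0;0 0 0 0;0 0 0 0"
}}

```text
time_s: 10.95
position: [492.5, 341.2, 38.3]
eef_rot: [0.118, 0.993, 0.0, -0.0]
wrist_force: [1.0, -0.2, -1.5]
gripper_width: 12.8
finger_force: 97.9
```

```bash
python3 - <<'E'
from h import *
rel(493.4,342.4,37,166.65)
t=env.camera("top");s=env.camera("side")
a=crop(t,200,160,90,100,4);b=crop(s,255,140,80,50,5)
b=cv2.copyMakeBorder(b,0,150,0,0,cv2.BORDER_CONSTANT)
cv2.imwrite("pics/j2.png",np.hstack([a,b]))
E
```

```text
t 10.95 pos [492.5 341.2  38.3] hd 166.48 j6 [ 0.61  0.22 -0.07  1.29  0.    0.84] F [ 1.02 -0.22 -1.51] M [ 0.035 -0.002 -0.023] w 12.8
dxyz m [-0.0006  0.0014  0.0013] twist -0.003
```

View pics/j2.png

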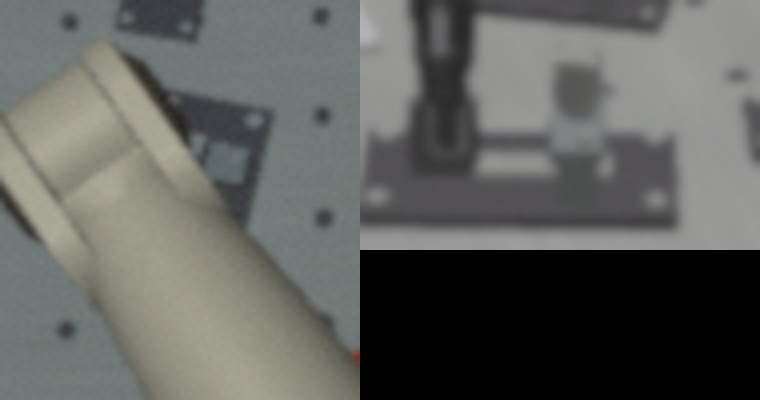

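Call:
{"name": "drive_tool", "arguments": {
  "increments": "0 0 -0.001 0;0 0 -0.001 0;0 0 0 0;0 0 0 0"
}}

```text
time_s: 11.55
position: [492.8, 341.0, 40.3]
eef_rot: [0.118, 0.993, 0.0, -0.0]
wrist_force: [-0.3, -0.5, -0.8]
gripper_width: 12.5
finger_force: 97.9
```

```bash
python3 -c "
from h import *
rel(493.4,342.4,37,166.65)"
```

```text
t 11.55 pos [492.8 341.   40.3] hd 166.45 j6 [ 0.61  0.22 -0.06  1.29  0.    0.84] F [-0.3  -0.5  -0.85] M [-0.002  0.037 -0.023] w 12.5
dxyz m [-0.0002  0.0014  0.0033] twist -0.003
```

Call:
{"name": "drive_tool", "arguments": {
  "increments": "0 0 -0.001 0;0 0 0 0;0 0 0 0"
}}

```text
time_s: 11.92
position: [492.8, 341.0, 41.3]
eef_rot: [0.118, 0.993, -0.0, -0.0]
wrist_force: [0.2, -0.2, -1.6]
gripper_width: 12.3
finger_force: 97.9
```

```bash
python3 -c "
from h import *
rel(493.4,342.4,37,166.65)"
```

```text
t 11.93 pos [492.8 341.   41.3] hd 166.45 j6 [ 0.61  0.22 -0.06  1.29 -0.    0.84] F [ 0.16 -0.21 -1.6 ] M [-0.005  0.04   0.009] w 12.3
dxyz m [-0.0002  0.0015  0.0043] twist -0.003
```

Call:
{"name": "drive_tool", "arguments": {
  "increments": "0 0 -0.001 0;0 0 0 0;0 0 0 0"
}}

```text
time_s: 12.3
position: [492.8, 341.1, 42.3]
eef_rot: [0.118, 0.993, 0.0, 0.0]
wrist_force: [0.2, 0.2, -1.1]
gripper_width: 12.5
finger_force: 97.9
```

```bash
python3 -c "
from h import *
rel(493.4,342.4,37,166.65)"
```

```text
t 12.3 pos [492.8 341.1  42.3] hd 166.46 j6 [ 0.61  0.22 -0.06  1.29  0.    0.84] F [ 0.22  0.19 -1.13] M [0.057 0.027 0.022] w 12.5
dxyz m [-0.0002  0.0014  0.0053] twist -0.003
```

Call:
{"name": "drive_tool", "arguments": {
  "increments": "0 0 -0.001 0;0 0 0 0;0 0 0 0"
}}

```text
time_s: 12.68
position: [492.9, 341.1, 43.3]
eef_rot: [0.118, 0.993, 0.0, 0.0]
wrist_force: [-0.1, 0.6, -2.0]
gripper_width: 12.6
finger_force: 97.9
```

```bash
python3 -c "
from h import *
rel(493.4,342.4,37,166.65)"
```

```text
t 12.68 pos [492.9 341.1  43.3] hd 166.46 j6 [ 0.61  0.22 -0.06  1.3   0.    0.84] F [-0.07  0.65 -2.02] M [-0.025  0.016 -0.009] w 12.6
dxyz m [-0.0002  0.0014  0.0063] twist -0.003
```

Call:
{"name": "drive_tool", "arguments": {
  "increments": "0 0 -0.001 0;0 0 0 0;0 0 0 0"
}}

```text
time_s: 13.05
position: [492.8, 341.0, 44.1]
eef_rot: [0.118, 0.993, -0.0, -0.0]
wrist_force: [0.9, -0.2, -3.8]
gripper_width: 12.3
finger_force: 97.6
```

```bash
python3 -c "
from h import *
rel(493.4,342.4,37,166.65)"
```

```text
t 13.05 pos [492.8 341.   44.1] hd 166.45 j6 [ 0.61  0.22 -0.06  1.3  -0.    0.84] F [ 0.9  -0.23 -3.79] M [ 0.082 -0.032  0.025] w 12.3
dxyz m [-0.0003  0.0015  0.0071] twist -0.003
```

Call:
{"name": "drive_tool", "arguments": {
  "increments": "0 0 -0.001 0;0 0 0 0;0 0 0 0"
}}

```text
time_s: 13.42
position: [492.8, 341.0, 45.1]
eef_rot: [0.118, 0.993, -0.0, -0.0]
wrist_force: [2.8, 0.8, -5.3]
gripper_width: 12.6
finger_force: 97.4
```

```bash
python3 -c "
from h import *
rel(493.4,342.4,37,166.65)"
```

```text
t 13.43 pos [492.8 341.   45.1] hd 166.45 j6 [ 0.61  0.22 -0.06  1.3  -0.    0.84] F [ 2.8   0.76 -5.27] M [ 0.09  -0.17  -0.004] w 12.6
dxyz m [-0.0002  0.0015  0.0081] twist -0.004
```

Call:
{"name": "drive_tool", "arguments": {
  "increments": "0 0 0.003 0;0 0 0.003 0;0 0 0.0015 0;0 0 0 0;0 0 0 0"
}}

```text
time_s: 14.05
position: [492.9, 341.1, 38.0]
eef_rot: [0.118, 0.993, 0.0, 0.0]
wrist_force: [-1.0, 0.9, -1.1]
gripper_width: 11.9
finger_force: 97.7
```

Call:
{"name": "drive_tool", "arguments": {
  "increments": "0 0 0.0005 0;0 0 0 0;0 0 0 0"
}}

```text
time_s: 14.42
position: [492.8, 341.1, 37.3]
eef_rot: [0.118, 0.993, -0.0, -0.0]
wrist_force: [-0.1, -0.5, -1.3]
gripper_width: 12.4
finger_force: 97.7
```

Call:
{"name": "drive_tool", "arguments": {
  "increments": "0 0 0.0005 0;0 0 0 0;0 0 0 0"
}}

```text
time_s: 14.8
position: [492.8, 341.1, 36.8]
eef_rot: [0.118, 0.993, 0.0, -0.0]
wrist_force: [0.3, -0.3, -1.8]
gripper_width: 12.7
finger_force: 97.7
```

Call:
{"name": "drive_tool", "arguments": {
  "increments": "0 0 0.0005 0;0 0 0 0;0 0 0 0"
}}

```text
time_s: 15.18
position: [492.9, 341.1, 36.6]
eef_rot: [0.118, 0.993, 0.0, 0.0]
wrist_force: [-2.2, -0.3, 2.7]
gripper_width: 12.5
finger_force: 98.5
```

Call:
{"name": "drive_tool", "arguments": {
  "increments": "0 0 0.0005 0;0 0 0 0;0 0 0 0"
}}

```text
time_s: 15.55
position: [492.9, 341.1, 36.6]
eef_rot: [0.118, 0.993, 0.0, 0.0]
wrist_force: [-3.0, -1.1, 7.3]
gripper_width: 12.3
finger_force: 99.2
```

Call:
{"name": "drive_tool", "arguments": {
  "increments": "0 0 -0.0006 0;0 0 0 0"
}}

```text
time_s: 15.8
position: [492.9, 341.1, 36.6]
eef_rot: [0.118, 0.993, 0.0, 0.0]
wrist_force: [-1.8, -0.7, 4.0]
gripper_width: 12.5
finger_force: 98.5
```

Call:
{"name": "drive_tool", "arguments": {
  "increments": "0 0 0 0;0 0 0 0;0 0 0 0;0 0 0 0;0 0 0 0;0 0 0 0",
  "fingers": 0.5
}}

```text
time_s: 16.55
position: [492.8, 341.1, 36.4]
eef_rot: [0.118, 0.993, -0.0, -0.0]
wrist_force: [0.2, 0.9, 0.3]
gripper_width: 42.6
finger_force: 0.0
```

Call:
{"name": "drive_tool", "arguments": {
  "increments": "0 0 -0.03 0;0 0 -0.05 0;0 0 -0.05 0;0 0 0 0"
}}

```text
time_s: 17.05
position: [494.3, 342.1, 171.2]
eef_rot: [0.118, 0.993, 0.002, 0.003]
wrist_force: [-0.2, -0.4, -1.3]
gripper_width: 42.3
finger_force: 0.0
```

```bash
python3 - <<'E'
from h import *
rel(568.3,324.6,150,166.65)
s=env.camera("side")
cv2.imwrite("pics/j3.png",crop(s,255,110,80,80,6))
E
```

```text
t 17.05 pos [494.3 342.1 171.2] hd 166.46 j6 [0.61 0.19 0.16 1.53 0.   0.84] F [-0.23 -0.37 -1.33] M [ 0.071  0.056 -0.03 ] w 42.3
dxyz m [-0.0759  0.0002  0.0215] twist -0.003
```

View pics/j3.png

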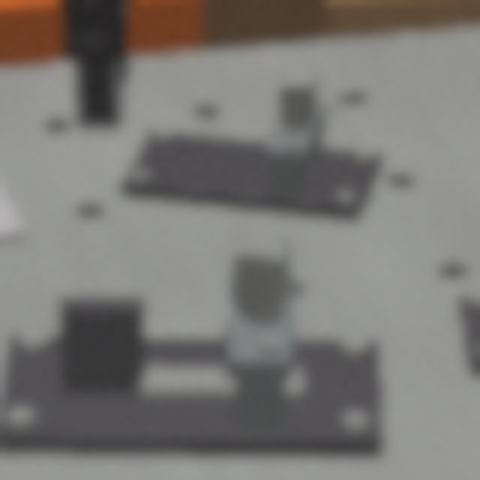

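The side crop shows the gauge standing flat with its blade under the bridge, handle at about (100,345). Now I rotate the wrist and go over the screw.

Call:
{"name": "drive_tool", "arguments": {
  "increments": "-0.025 0 0 0;-0.025 0 0 0;-0.026 0 0 0;0 0 0 -0.1802;0 0 0 -0.1802;0 0 0 -0.1802;0 0 0 -0.1802;0 0 0 -0.1802;0 0 0 -0.1802;0 0 0 -0.1802;0 0 0 -0.1802;0 0 0 -0.1802;0 0 0 -0.1802;0 0 0 -0.1802;0 0 0 -0.1802;0 0 0 -0.1802;0 0 0 -0.1802;0 0 0 -0.1802;0 0 0 -0.1802;0 0 0 -0.1802"
}}

```text
time_s: 19.6
position: [566.3, 323.0, 164.6]
eef_rot: [0.988, -0.154, -0.001, 0.001]
wrist_force: [-0.4, 0.1, -1.0]
gripper_width: 42.2
finger_force: 0.0
```

Call:
{"name": "drive_tool", "arguments": {
  "increments": "0 0 0.02 0;0 0 0 0"
}}

```text
time_s: 19.85
position: [565.6, 322.6, 143.4]
eef_rot: [0.988, -0.157, -0.002, 0.001]
wrist_force: [0.2, 0.8, -0.3]
gripper_width: 42.8
finger_force: 0.0
```

```bash
python3 - <<'E'
from h import *
rel(568.3,324.6,74,-18)
s=env.camera("side")
cv2.imwrite("pics/s1.png",crop(s,255,110,80,80,6))
E
```

```text
t 19.85 pos [565.6 322.6 143.4] hd -18.04 j6 [ 0.52  0.32  0.27  1.52  0.   -2.31] F [ 0.24  0.75 -0.32] M [0.02  0.    0.024] w 42.8
dxyz m [ 0.0022 -0.003   0.0694] twist -0.001
```

View pics/s1.png

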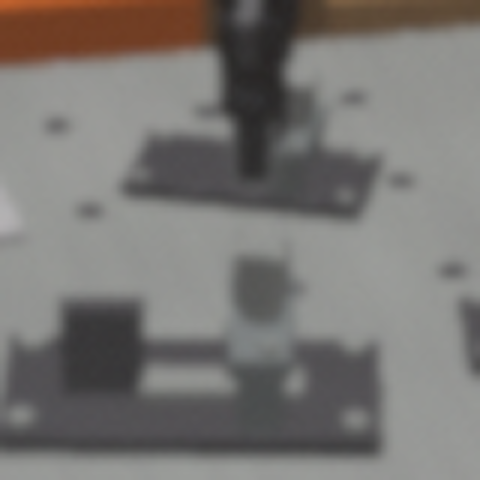

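The fingers stand over the head, slightly left at (252,150), which fits the offset of -2 mm in x; I correct and descend.

Call:
{"name": "drive_tool", "arguments": {
  "increments": "0.002 -0.003 0.03 0;0 0 0.025 0;0 0 0.0145 0;0 0 0 0;0 0 0 0"
}}

```text
time_s: 20.52
position: [570.0, 325.7, 78.2]
eef_rot: [0.988, -0.157, 0.001, -0.0]
wrist_force: [-0.5, 0.9, 0.3]
gripper_width: 42.6
finger_force: 0.0
```

Call:
{"name": "drive_tool", "arguments": {
  "increments": "0 0 0 0;0 0 0 0;0 0 0 0;0 0 0 0;0 0 0 0",
  "fingers": 1,
  "newtons": 40
}}

```text
time_s: 21.15
position: [569.7, 324.3, 78.5]
eef_rot: [0.988, -0.157, 0.001, 0.001]
wrist_force: [-3.3, -7.8, 6.3]
gripper_width: 23.0
finger_force: 40.3
```

```bash
python3 - <<'E'
from h import *
rel(568.3,324.6,74,-18)
E
```

```text
t 21.15 pos [569.7 324.3  78.5] hd -18.08 j6 [ 0.52  0.34  0.16  1.39 -0.   -2.31] F [-3.26 -7.81  6.28] M [-1.5    0.607 -0.018] w 23.0
dxyz m [-0.0015  0.0002  0.0045] twist -0.001
```

Call:
{"name": "drive_tool", "arguments": {
  "increments": "-0.001 0.0014 0 0;0 0 0 0.08;0 0 0 0.16;0 0 0 0.16;0 0 0 0.16;0 0 0 0.16;0 0 0 0.16;0 0 0 0.16;0 0 0 0.16;0 0 0 0;0 0 0 0",
  "newtons": 60
}}

```text
time_s: 22.52
position: [567.8, 322.8, 78.6]
eef_rot: [0.726, -0.687, 0.001, 0.001]
wrist_force: [-6.6, -11.0, 9.8]
gripper_width: 22.2
finger_force: 62.3
```

```bash
python3 - <<'E'
from h import *
rel(568.3,324.6,78.5,-18)
E
```

```text
t 22.52 pos [567.8 322.8  78.6] hd -86.85 j6 [ 0.52  0.33  0.15  1.39 -0.   -1.11] F [ -6.57 -10.95   9.78] M [-2.184  1.202 -0.079] w 22.2
dxyz m [-0.0017 -0.0006  0.0001] twist -1.202
```

Call:
{"name": "drive_tool", "arguments": {
  "increments": "0.0015 0.001 0 0;0 0 0 0.08;0 0 0 0.16;0 0 0 0.16;0 0 0 0.16;0 0 0 0.16;0 0 0 0.16;0 0 0 0.16;0 0 0 0.16;0 0 0 0.16;0 0 0 0.14;0 0 0 0;0 0 0 0"
}}

```text
time_s: 24.15
position: [565.6, 324.4, 78.6]
eef_rot: [-0.064, 0.998, 0.001, -0.001]
wrist_force: [-10.9, 2.9, 8.9]
gripper_width: 22.9
finger_force: 62.1
```

```bash
python3 - <<'E'
from h import *
rel(568.3,324.6,78.5,-18)
E
```

```text
t 24.15 pos [565.6 324.4  78.6] hd -172.63 j6 [0.52 0.33 0.15 1.39 0.   0.39] F [-10.92   2.94   8.87] M [ 0.587  2.344 -0.032] w 22.9
dxyz m [-0.0027 -0.0002  0.    ] twist -2.699
```

Call:
{"name": "drive_tool", "arguments": {
  "increments": "0.001 0.0006 0 0;0 0 0 0.08;0 0 0 0.16;0 0 0 0.16;0 0 0 0.16;0 0 0 0.16;0 0 0 0.16;0 0 0 0.16;0 0 0 0.16;0 0 0 0.16;0 0 0 0.04;0 0 0 0;0 0 0 0"
}}

```text
time_s: 25.78
position: [566.9, 326.7, 78.7]
eef_rot: [0.594, 0.805, 0.003, -0.001]
wrist_force: [2.1, 13.2, 2.0]
gripper_width: 22.7
finger_force: 61.1
```

```bash
python3 - <<'E'
from h import *
rel(568.3,324.6,78.5,-18)
s=env.camera("side");cv2.imwrite("/tmp/x.png",s["img"])
E
```

```text
t 25.77 pos [566.9 326.7  78.7] hd 107.17 j6 [0.52 0.33 0.15 1.38 0.   1.79] F [ 2.12 13.25  1.98] M [ 2.621 -0.023 -0.105] w 22.7
dxyz m [-0.0024  0.0007  0.0001] twist 2.185
```

Call:
{"name": "drive_tool", "arguments": {
  "increments": "0 0 0 0;0 0 0 0;0 0 0 0;0 0 0 0;0 0 0 0",
  "fingers": 0.5
}}

```text
time_s: 26.45
position: [566.2, 323.3, 76.9]
eef_rot: [0.594, 0.804, -0.0, -0.0]
wrist_force: [0.1, -0.4, 0.8]
gripper_width: 42.4
finger_force: 0.0
```

Call:
{"name": "drive_tool", "arguments": {
  "increments": "0 0 -0.03 0;0 0 -0.035 0;0 0 0 0;0 0 0 0;0 0 0 0"
}}

```text
time_s: 27.08
position: [565.8, 323.1, 140.5]
eef_rot: [0.594, 0.804, -0.001, -0.0]
wrist_force: [-1.2, 0.7, -0.2]
gripper_width: 42.5
finger_force: 0.0
```

```bash
python3 - <<'E'
from h import *
rel(492.9,341.1,100,166.46)
E
```

```text
t 27.07 pos [565.8 323.1 140.5] hd 107.06 j6 [ 0.52  0.32  0.26  1.51 -0.    1.79] F [-1.18  0.67 -0.17] M [-0.057  0.038 -0.045] w 42.5
dxyz m [ 0.0386 -0.0643  0.0407] twist -1.037
```

Call:
{"name": "drive_tool", "arguments": {
  "increments": "0 0 0 -0.17;0 0 0 -0.17;0 0 0 -0.17;0 0 0 -0.17;0 0 0 -0.17;0 0 0 -0.187;0.025 0 0 0;0.025 0 0 0;0.025 0.0004 0 0;0 0 0.03 0;0 0 0.03 0;0 0 0.03 0;0 0 0.01 0;0 0 0 0;0 0 0 0"
}}

```text
time_s: 28.95
position: [493.9, 341.7, 43.2]
eef_rot: [0.118, 0.993, 0.001, 0.001]
wrist_force: [-0.2, 0.8, -0.7]
gripper_width: 42.7
finger_force: 0.0
```

```bash
python3 - <<'E'
from h import *
rel(492.9,341.1,36.6,166.46)
E
```

```text
t 28.95 pos [493.9 341.7  43.2] hd 166.48 j6 [ 0.61  0.22 -0.06  1.29 -0.    0.84] F [-0.17  0.82 -0.69] M [ 0.038 -0.041  0.046] w 42.7
dxyz m [ 0.0009 -0.0008  0.0066] twist 0.0
```

Call:
{"name": "drive_tool", "arguments": {
  "increments": "0.001 -0.0008 0.004 0;0 0 0.002 0;0 0 0 0"
}}

```text
time_s: 29.32
position: [492.1, 340.7, 35.8]
eef_rot: [0.118, 0.993, -0.0, -0.0]
wrist_force: [0.1, -0.2, 0.5]
gripper_width: 42.9
finger_force: 0.0
```

Call:
{"name": "drive_tool", "arguments": {
  "increments": "0 0 0 0;0 0 0 0;0 0 0 0;0 0 0 0;0 0 0 0;0 0 0 0",
  "fingers": 1,
  "newtons": 100
}}

```text
time_s: 30.08
position: [492.3, 341.0, 36.2]
eef_rot: [0.118, 0.993, 0.0, 0.0]
wrist_force: [-1.8, 2.1, 5.0]
gripper_width: 12.2
finger_force: 98.4
```

Call:
{"name": "drive_tool", "arguments": {
  "increments": "0 0 -0.0005 0;0 0 0 0;0 0 0 0"
}}

```text
time_s: 30.45
position: [492.3, 340.9, 36.3]
eef_rot: [0.118, 0.993, 0.0, 0.0]
wrist_force: [0.9, 2.7, -0.0]
gripper_width: 12.6
finger_force: 97.8
```

Call:
{"name": "drive_tool", "arguments": {
  "increments": "0 0 -0.0005 0;0 0 0 0;0 0 0 0"
}}

```text
time_s: 30.82
position: [492.1, 340.5, 36.5]
eef_rot: [0.118, 0.993, -0.0, -0.0]
wrist_force: [1.7, 1.9, -3.4]
gripper_width: 12.5
finger_force: 97.4
```

Call:
{"name": "drive_tool", "arguments": {
  "increments": "0 0 -0.0005 0;0 0 0 0;0 0 0 0"
}}

```text
time_s: 31.2
position: [491.9, 340.4, 37.0]
eef_rot: [0.118, 0.993, -0.0, -0.0]
wrist_force: [1.1, 0.3, -6.3]
gripper_width: 12.2
finger_force: 97.4
```

Call:
{"name": "drive_tool", "arguments": {
  "increments": "0 0 -0.0005 0;0 0 0 0;0 0 0 0"
}}

```text
time_s: 31.58
position: [492.0, 340.6, 37.6]
eef_rot: [0.118, 0.993, -0.0, -0.0]
wrist_force: [2.0, -0.9, -7.6]
gripper_width: 12.7
finger_force: 97.4
```

Spring preload reads about 0.8 mm, so the setting is good. I pull the gauge out.

Call:
{"name": "drive_tool", "arguments": {
  "increments": "0 0 0.0008 0;0 0 0 0;0.006 0 0 0;0.01 0 0 0;0.012 0 0 0;0.012 0 0 0;0.012 0 0 0;0.012 0 0 0;0.012 0 0 0;0.012 0 0 0;0.012 0 0 0;0 0 0 0;0 0 0 0"
}}

```text
time_s: 33.2
position: [395.1, 364.2, 37.1]
eef_rot: [0.118, 0.993, 0.0, 0.0]
wrist_force: [0.4, 0.6, -1.7]
gripper_width: 12.5
finger_force: 98.2
```

Call:
{"name": "drive_tool", "arguments": {
  "increments": "0 0 -0.03 0;0 0 -0.04 0;0 0 -0.04 0;0 0 0 0;0 0 0 0"
}}

```text
time_s: 33.83
position: [395.1, 363.9, 146.2]
eef_rot: [0.118, 0.993, -0.0, -0.0]
wrist_force: [-0.0, 0.1, -1.2]
gripper_width: 12.2
finger_force: 98.3
```

```bash
python3 - <<'E'
from h import *
rel(495.5,-270.2,150,188.7)
t=env.camera("top");s=env.camera("side")
a=crop(t,400,170,70,70,6);b=crop(s,255,120,80,70,4)
b=cv2.copyMakeBorder(b,0,140,0,0,cv2.BORDER_CONSTANT)
cv2.imwrite("pics/t1.png",np.hstack([a,b]))
E
```

```text
t 33.83 pos [395.1 363.9 146.2] hd 166.46 j6 [ 0.74  0.04 -0.05  1.48 -0.    0.98] F [-0.02  0.12 -1.21] M [0.04  0.058 0.008] w 12.2
dxyz m [-0.2461 -0.593  -0.0035] twist -0.388
```

View pics/t1.png

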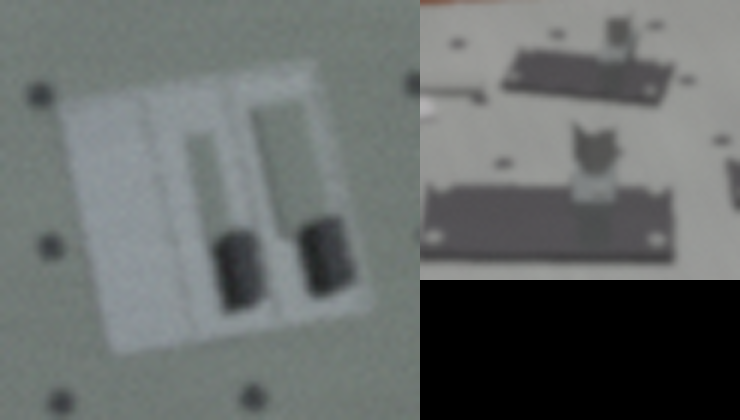

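The tray's left cell is empty, its centre at about (128,220) in the crop, and the gauge is clear of the jig. I cross-check the cell position.

```bash
python3 - <<'E'
from h import *
t=env.camera("top")
p=np.array([[60,98],[315,60],[372,308],[112,352],[128,220]])
P=cast(t,(p+.5)/6-.5+[400,170],7);print(P.round(1))
xa=(P[0]+P[1]-P[2]-P[3])/2;ya=(P[0]-P[1]+P[3]-P[2])/2
a=np.arctan2(xa[1],xa[0]);b=np.arctan2(-ya[0],ya[1]);print(np.degrees([a,b]),np.linalg.norm(xa),np.linalg.norm(ya));a=(a+b)/2
c=P[:4].mean(0)[:2];cell=c+50*np.array([-np.sin(a),np.cos(a)]);print(c,cell,"handle",cell-40*np.array([np.cos(a),np.sin(a)]))
E
```

```text
[[ 607.7 -228.6    7. ]
 [ 626.4 -378.3    7. ]
 [ 480.4 -399.     7. ]
 [ 459.1 -248.6    7. ]
 [ 535.  -263.     7. ]]
[7.86462421 7.5930246 ] 148.74184043395582 151.427576250199
[ 543.40822943 -313.62746255] [ 536.68399378 -264.08167913] handle [ 497.04736704 -269.46106765]
```

Call:
{"name": "drive_tool", "arguments": {
  "increments": "0 0 0 -0.127;0 0 0 -0.127;0 0 0 -0.127;-0.0008 -0.03 0 0;-0.0008 -0.05 0 0;-0.0008 -0.051 0 0;-0.0008 -0.051 0 0;-0.0008 -0.051 0 0;-0.0008 -0.051 0 0;-0.0008 -0.051 0 0;-0.0008 -0.051 0 0;-0.0008 -0.051 0 0;-0.0008 -0.051 0 0;-0.0008 -0.051 0 0;-0.0008 -0.051 0 0;-0.0008 -0.03 0 0;-0.0008 -0.02 0 0;0 0 0 0;0 0 0 0;0 0 0 0"
}}

```text
time_s: 36.48
position: [498.6, -266.6, 147.2]
eef_rot: [-0.073, 0.997, 0.0, 0.0]
wrist_force: [-0.3, 0.4, -1.9]
gripper_width: 12.7
finger_force: 98.3
```

```bash
python3 - <<'E'
from h import *
rel(498.3,-269.6,60,188.3)
E
```

```text
t 36.48 pos [ 498.6 -266.6  147.2] hd -171.63 j6 [-0.49  0.11  0.02  1.48  0.   -0.64] F [-0.28  0.44 -1.93] M [ 0.01  -0.017  0.021] w 12.7
dxyz m [ 0.0007 -0.003   0.0872] twist 0.001
```

Call:
{"name": "drive_tool", "arguments": {
  "increments": "0.0005 -0.0015 0.03 0;0 0 0.035 0;0 0 0.03 0;0 0 0.015 0;0 0 0.004 0;0 0 0 0;0 0 0 0"
}}

```text
time_s: 37.35
position: [498.9, -269.4, 34.4]
eef_rot: [-0.072, 0.997, -0.0, 0.001]
wrist_force: [-0.3, -0.6, -1.4]
gripper_width: 12.3
finger_force: 98.3
```

Call:
{"name": "drive_tool", "arguments": {
  "increments": "0 0 0.001 0;0 0 0.001 0;0 0 0 0"
}}

```text
time_s: 37.72
position: [498.2, -269.1, 31.0]
eef_rot: [-0.072, 0.997, 0.0, -0.0]
wrist_force: [0.4, -0.1, -1.5]
gripper_width: 12.4
finger_force: 98.3
```

Call:
{"name": "drive_tool", "arguments": {
  "increments": "0 0 0.001 0;0 0 0.0005 0;0 0 0 0;0 0 0 0"
}}

```text
time_s: 38.22
position: [498.3, -269.1, 29.6]
eef_rot: [-0.072, 0.997, -0.0, 0.0]
wrist_force: [0.5, -0.2, -1.8]
gripper_width: 12.6
finger_force: 98.3
```

Call:
{"name": "drive_tool", "arguments": {
  "increments": "0 0 0.0006 0;0 0 0 0;0 0 0 0"
}}

```text
time_s: 38.6
position: [498.3, -269.1, 29.2]
eef_rot: [-0.072, 0.997, -0.0, 0.0]
wrist_force: [-1.0, 0.7, 2.9]
gripper_width: 12.5
finger_force: 98.9
```

Call:
{"name": "drive_tool", "arguments": {
  "increments": "0 0 0 0;0 0 0 0;0 0 0 0;0 0 0 0;0 0 0 0",
  "fingers": 0.68
}}

```text
time_s: 39.22
position: [498.2, -269.1, 29.0]
eef_rot: [-0.072, 0.997, 0.0, 0.0]
wrist_force: [-0.1, -0.1, -0.1]
gripper_width: 26.8
finger_force: 0.0
```

Call:
{"name": "drive_tool", "arguments": {
  "increments": "0 0 -0.01 0;0 0 -0.03 0;0 0 -0.05 0;0 0 -0.05 0;0.05 0 0 0;0.05 0.04 0 0;0 0.05 0 0;0 0.05 0 0;0 0.05 0 0;0 0.05 0 0;0 0.05 0 0;0 0 0 0;0 0 0 0"
}}

```text
time_s: 40.85
position: [358.9, 2.5, 169.6]
eef_rot: [-0.073, 0.997, -0.0, 0.0]
wrist_force: [0.0, 0.2, 0.2]
gripper_width: 27.2
finger_force: 0.0
```

```bash
python3 - <<'E'
from h import *
rel(498.3,-269.6,60,188.3)
t=env.camera("top");s=env.camera("side")
for c,box in((t,(405,190,32,45)),(s,(300,300,40,40))):
    x,y,w,h=box;g=c["img"][y:y+h,x:x+w].max(2);m=(g<95).astype(np.uint8)
    n,l,st,ce=cv2.connectedComponentsWithStats(m)
    print([(st[i].tolist(),(ce[i]+[x,y]).round(1).tolist()) for i in range(1,n) if st[i,4]>8])
print("expected handle px",proj(t,[496.3,-269.6,27]),proj(s,[496.3,-269.6,27]))
E
```

```text
t 40.85 pos [358.9   2.5 169.6] hd -171.63 j6 [ 0.01 -0.39 -0.38  1.58 -0.   -0.14] F [0.03 0.2  0.16] M [-0.006  0.041  0.013] w 27.2
dxyz m [-0.0982 -0.2895  0.1098] twist 0.001
[([2, 19, 3, 4, 10], [408.0, 210.8]), ([16, 20, 8, 13, 81], [424.5, 215.9]), ([30, 20, 2, 8, 9], [435.9, 213.2])]
[([19, 7, 21, 33, 531], [329.8, 322.6])]
expected handle px [[424.92037186 216.40029865]] [[328.06063019 317.63236551]]
```

```bash
python3 -c "
from plant import env
print(env.close_job())"
```

```text
the job is handed in; nothing more can be done
None
```

The job is handed in, and the verdict was not shown: by a lift check on the gauge the foot's spring is pressed in about 0.8 mm (foot about 5.2 mm above the plate), the gauge was pulled out and let go in the empty +y cell within about 2 mm of target, and the arm is clear.

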